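Stir the drying beads under the lamp

ROBOT

A 6-joint arm with a two-finger parallel gripper is mounted at the origin on the work surface. World frame = base frame: x ahead of the robot, y to its left, z up, the work surface at z = 0. Lengths are in m, angles in degrees, forces in N, time in s.
With the tool pointing down it reaches from about 0.4 to 0.825 m from the base axis. Payload 7 kg.
Tool frame: the origin (TCP) lies midway between the tips of the shut fingers; the grasp point (between the pads) lies 19 mm behind it; z points along the fingers, y is the line along which they close (so a half turn about z gives the same grasp; the last joint's range is limited). The gripper opens to 88 mm and grips with 3 to 60 N. Pads are 19 mm wide; open, the fingers measure 130 mm over their backs; the gripper's body (78 mm by 193 mm) begins 47 mm behind the grasp point.
Start: joints at [91.221, 20.546, 0.682, 0, -70.136, -16.507], TCP at [0.178, 0.651, 0.227] pointing down, gripper open.
Joint ranges: [-176.03, 176.03], [-82.01, 121.73], [-58.28, 71.71], [-173.87, 95.51], [-174.79, -0.11], [-173.66, 173.66]. Speed limits (degrees/s): [136.94, 136.94, 172.46, 180, 180, 180].

INTERFACE

Orientations are given as a 3x3 rotation matrix whose columns are the frame's x, y, z axes.
In Python, from rig import robot gives the robot as it stands. Calls block until the motion is done:
- robot.goto(position, orientation): joint-space move of the TCP to a pose.
- robot.servo_line(position, ori=None, speed=0.15): straight line of the TCP; ori=None keeps the orientation; speed is the mean speed in m/s.
- robot.movej(angles): joint-space move.
- robot.move_gripper(opening): opening from 0.0 (shut) to 1.0 (fully open); the grip force is fixed at half the most; returns when the fingers have stopped.
- robot.dwell(seconds).
- robot.ik(position, orientation): joint angles nearest the present ones, or None.
- robot.grab_frame(name): name is "side" or "top"; returns (picture, depth): 384x512x3 uint8, red, green, blue; 384x512 float32, m along the optical axis (not along the pixel's ray), 0 where there is no reading.
- robot.camera_info(name): a dict with "vfov" (degrees; the focal length in pixels is half the picture's height over the tangent of half this angle, whatever the lens; pixels are square), "cx", "cy" (the principal point, pixels), "view" (4x4, takes a point from world to camera coordinates). Camera axes: x right, y down, z forward; pixel columns grow to the right and rows downward; lengths in m; the calibration is good to about 2 mm. A picture is of the moment at which its call begins. camera_info takes no time and is no camera call.
A pose or a line that the arm cannot do raises robot.Unreachable and nothing moves.
- robot.job_done(): hands the job in; it is judged then, once.
Readings, each from a call of its own:
- robot.read_t(): time.
- robot.read_qpos(): joint angles.
- robot.read_qvel(): joint speeds.
- robot.read_effort(): joint torques, N m.
- robot.read_position(): TCP position.
- robot.read_tcp_rot(): TCP orientation.
- robot.read_force(): force on the tool from outside, world axes, zero at the start.
- robot.read_ft_torque(): the same for the moment, N m.
- robot.read_grip_width(): opening from 0.0 (shut) to 1.0 (fully open).
- robot.read_finger_force(): force on a finger pad.
Only numpy, scipy, OpenCV 4.12 (cv2) and the standard library are available. Lean on these libraries where they do the work, as an engineer would, in place of code of your own. Each camera call takes 0.05 s, during which the arm holds its last target. There are 200 camera calls.

TASK

Put the stray orange bead into the steel drying dish with the others, then take the rod from the blue jar and stir the beads with its ball foot, down among them: start beside the dish's red lug and go round in wide circles, clockwise seen from above, twice, back to the lug, so that the beads no longer lie where they were. Then stand the rod back in the jar, foot down, with every bead left in the dish. Do not touch the lamp that hangs over the dish, and leave the other tools, bottles and nail dishes where they are.

Things in the scene. Friction and masses are not known exactly. Their poses are not given: they have to be found in the camera images.
- dish: (Sizes in mm.) Round steel drying dish, fixed to the table. Straight wall: outer radius 80, inner radius 76, 36 high; inner floor 4 above the table. Origin: centre of its underside, z up. A red lug (22 long, 30 wide, 6 thick, top 35 high) sticks out from the rim on the dish's +x side.
- lamp: White drying lamp, fixed. Origin: on the table under its bar, within 11 of the dish's centre. Its bar (34 wide in y, 22 thick, underside 195 up) runs along its x axis from x = -50 to +175, over the dish's middle; a post (radius 9) stands at x = +160 on a round foot of radius 45. The -x end, towards the robot, is free.
- jar: Blue ceramic tool jar, fixed: outer radius 34, inner radius 30, 105 high, inner floor 5 above the table. Origin: centre of its underside.
- rod: Stirring rod, 90 g, leaning about 26 degrees in the jar, top towards the robot. Its z axis runs from foot to grip, y is level at the start. Steel ball foot of radius 10, rod of radius 5, square wooden grip 18 x 18 (sides along its x and y) from 150 to 212 above the ball's centre. Origin 45 above the ball's centre.
- rod_foot (a point): Centre of the rod's steel ball foot (ball radius 10).
- rod_grip (a point): Point on the rod's axis in the wooden grip, 185 above the foot ball's centre and 27 below the top end.
- stray: Orange barrel-shaped bead (diameter 24, height 20), loose, standing on the green mat outside the dish. Origin: its centre.
- bead0: White bead (diameter 24, height 20), loose, in the dish. Origin: its centre.
- bead1: Blue bead (diameter 24, height 20), loose, in the dish. Origin: its centre.
- bead2: White bead (diameter 24, height 20), loose, in the dish. Origin: its centre.
- bead3: Blue bead (diameter 24, height 20), loose, in the dish. Origin: its centre.
- bead4: White bead (diameter 24, height 20), loose, in the dish. Origin: its centre.
- bead5: Blue bead (diameter 24, height 20), loose, in the dish. Origin: its centre.
- hammer: Hammer, 270 long, lying on the left of the mat along x, handle to -x. Bystander.
- screwdriver: Blue screwdriver, 200 long, lying on the right of the mat along x, handle to -x. Bystander.
- copper_nails: Glass dish of copper nails, radius 34, 26 high; origin under its centre. Bystander.
- brass_nails: Glass dish of brass nails, radius 34, 26 high; origin under its centre. Bystander.
- glue: Yellow glue bottle with red cap, radius 22, 130 high, upright; origin under its centre. Bystander.
- lacquer: Amber glass lacquer jar with steel cap, radius 30, 75 high, upright; origin under its centre. Bystander.
Mind the look-alikes: they are no part of the job. What is shaped like the dish but yellow is not meant.

How it is judged:
By the outcome, as a careful person would: the job done as asked, in the order asked, and still so for the second after the job is handed in, with the robot touching nothing.
It also fails if it takes over 72 s, if anything falls off the work surface, if the arm or the gripper's body presses on something with over 40 N, if the wrist force passes 120 N, or if a joint passes its speed limit or range.

## Working session

There is one attempt and no reset: what is moved stays moved. The work goes in short steps, each a Python script; the robot and the scene stay as the last script left them, time stands still between calls to the robot, and variables do not carry over. Pictures are saved under pics/ and viewed, at most 10 in all, crops included, and the job is handed in when it is done.

```bash
ls; mkdir -p pics; python3 - <<'E'
from rig import robot
import cv2,numpy as np
for n in("side","top"):
    p,d=robot.grab_frame(n); np.savez(f"pics/{n}0.npz",p=p,d=d)
    cv2.imwrite(f"pics/{n}0.png",cv2.resize(p[:,:,::-1],(800,600),interpolation=cv2.INTER_CUBIC))
    i=robot.camera_info(n);print(n,i, (d>0).mean())
print(robot.read_t(),robot.read_tcp_rot())
E
```

```text
pics
side {'vfov': 45.62809351714359, 'cx': 250.80144154854833, 'cy': 194.329661298123, 'view': array([[ 0.77799323, -0.62826095, -0.00383594, -0.39901147],
       [-0.32036134, -0.39144553, -0.86263492,  0.28595361],
       [ 0.54045828,  0.67235301, -0.50581249,  1.18053244],
       [ 0.        ,  0.        ,  0.        ,  1.        ]])} 0.9907073974609375
top {'vfov': 50.48824963315728, 'cx': 256.83996803634045, 'cy': 189.36047629591877, 'view': array([[-0.02365672, -0.99961624,  0.01441266,  0.008199  ],
       [-0.98997485,  0.02141561, -0.13961076,  0.51367111],
       [ 0.13924852, -0.01757091, -0.99010157,  1.32815838],
       [ 0.        ,  0.        ,  0.        ,  1.        ]])} 0.996002197265625
0.1 [[ 9.64596343e-01 -2.63730598e-01 -2.58060222e-04]
 [-2.63730691e-01 -9.64595275e-01 -1.44162594e-03]
 [ 1.31277201e-04  1.45864551e-03 -9.99998928e-01]]
```

View pics/top0.png

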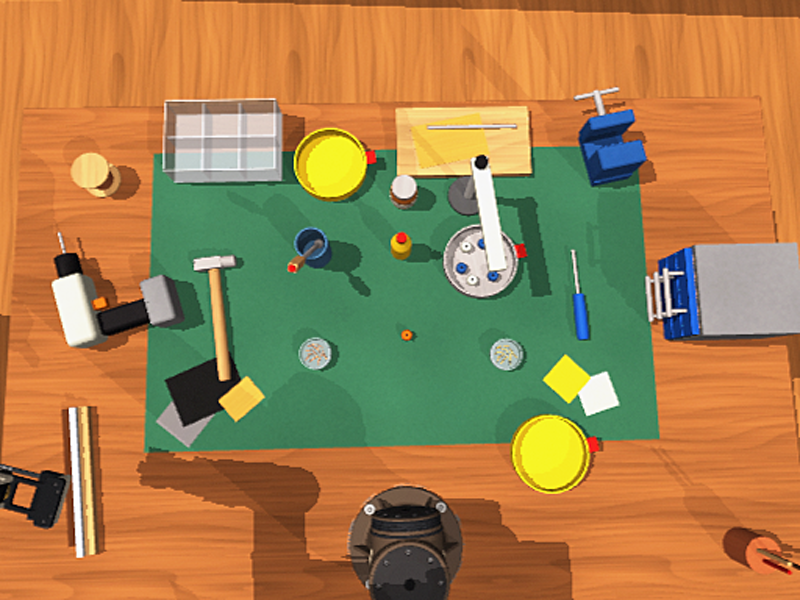

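View pics/side0.png

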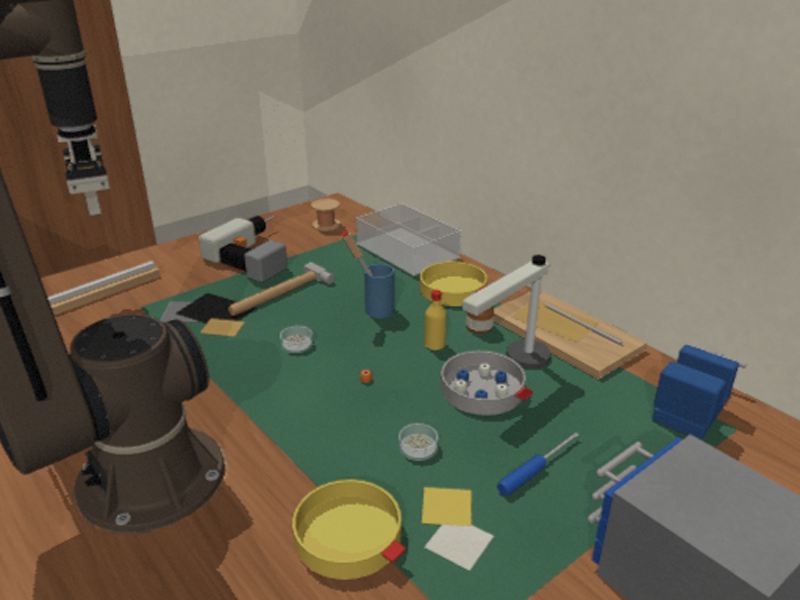

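The top view (800 px scale) shows the dish at (481,261), its lug at (520,251), the lamp bar from (481,160) to (497,268), the stray at (406,335), the jar at (310,246) and the rod's top at (293,267). In the side view the stray is at (366,377), the jar at (380,290), the rod's top at (345,233) and the lug at (523,394).

```bash
cat > h.py <<'E'
from rig import robot
import cv2,numpy as np
def ray(n,u,v):
    i=robot.camera_info(n);f=192/np.tan(np.radians(i["vfov"]/2));V=i["view"];R=V[:3,:3];t=V[:3,3]
    return -R.T@t, R.T@np.array([(u-i["cx"])/f,(v-i["cy"])/f,1.])
def plane(n,uv,z):
    o,d=ray(n,*uv);return o+d*(z-o[2])/d[2]
def tri(a,b):   # a=top uv, b=side uv
    o,d=ray("top",*a);p,e=ray("side",*b)
    s=np.linalg.lstsq(np.c_[d,-e],p-o,rcond=None)[0]
    A=o+d*s[0];B=p+e*s[1];return (A+B)/2,np.linalg.norm(A-B)
def cloud(n,d):
    v,u=np.mgrid[:384,:512].astype(float)
    o=ray(n,0,0)[0];i=robot.camera_info(n);f=192/np.tan(np.radians(i["vfov"]/2))
    c=np.stack([(u-i["cx"])/f*d,(v-i["cy"])/f*d,d],-1);return o+c@i["view"][:3,:3]
def hsv(p,lo,hi,box=None):
    m=cv2.inRange(cv2.cvtColor(p,cv2.COLOR_RGB2HSV),lo,hi)
    if box:
        z=np.zeros_like(m);a,b,c,e=[int(k*.64) for k in box];z[b:e,a:c]=m[b:e,a:c];m=z
    return m
def cen(m):
    n,l,s,c=cv2.connectedComponentsWithStats(m);k=1+np.argmax(s[1:,4]);return c[k],s[k]
E
python3 - <<'E'
from h import *
np.set_printoptions(precision=4,suppress=True)
I={n:np.load(f"pics/{n}0.npz") for n in("top","side")};P={n:I[n]["p"] for n in I};C={n:cloud(n,I[n]["d"]) for n in I}
def two(name,lo,hi,bt,bs):
    a,sa=cen(hsv(P["top"],lo,hi,bt));b,sb=cen(hsv(P["side"],lo,hi,bs))
    print(name,a/.64,sa[4],b/.64,sb[4],"tri",*tri(a,b),"depth",C["top"][int(a[1]+.5),int(a[0]+.5)],C["side"][int(b[1]+.5),int(b[0]+.5)])
two("stray",(3,150,80),(20,255,255),(380,315,430,355),(350,360,385,395))
two("lug",(0,150,80),(6,255,255),(505,235,535,265),(505,380,540,405)); two("lug2",(170,150,80),(180,255,255),(505,235,535,265),(505,380,540,405))
two("redtop",(0,150,80),(6,255,255),(280,255,305,280),(335,225,355,245))
# dish rim, jar rim, from depth clouds
def ring(name,c,r,zlo,zhi):
    for n in C:
        X=C[n].reshape(-1,3);g=(np.hypot(*(X[:,:2]-c).T)<r)&(X[:,2]>zlo)&(X[:,2]<zhi);q=X[g]
        A=np.c_[2*q[:,:2],np.ones(len(q))]
        for k in range(4):
            s=np.linalg.lstsq(A,(q[:,:2]**2).sum(1),rcond=None)[0];R=np.sqrt(s[2]+s[0]**2+s[1]**2);e=np.hypot(*(q[:,:2]-s[:2]).T)-R
            k=abs(e)<max(.004,2*np.median(abs(e)));q=q[k];A=A[k]
        print(name,n,s[:2],R,len(q),np.median(q[:,2]),np.ptp(q[:,2]))
d0=plane("top",(481*.64,261*.64),.036)[:2];j0=plane("top",(312*.64,244*.64),.105)[:2];print(d0,j0)
ring("dish",d0,.095,.03,.045);ring("jar",j0,.04,.099,.112)
# lamp bar
for n in C:
    X=C[n].reshape(-1,3);g=(np.hypot(*(X[:,:2]-d0).T)<.25)&(X[:,2]>.19)&(X[:,2]<.24);q=X[g]
    r=cv2.minAreaRect((q[:,:2]*1000).astype(np.float32));print("bar",n,len(q),cv2.boxPoints(r).round(),np.percentile(q[:,2],[2,50,98]))
# rod points above jar
for n in C:
    X=C[n].reshape(-1,3);g=(np.hypot(*(X[:,:2]-j0).T)<.14)&(X[:,2]>.125)&(X[:,2]<.24);q=X[g];m=q.mean(0);w=np.linalg.svd(q-m)[2][0]
    print("rod",n,len(q),m,w*np.sign(w[2]),np.degrees(np.arccos(abs(w[2]))),q[q[:,2].argmax()])
E
```

```text
stray [406.0897 334.4952] 39 [365.4018 375.7015] 49 tri [ 0.4337 -0.013   0.0121] 0.002950062375886409 depth [ 0.4321 -0.0124  0.0203] [ 0.4299 -0.0215  0.0206]
lug [520.19   250.1532] 51 [523.5795 392.9261] 55 tri [ 0.6096 -0.265   0.0343] 0.0021846462300215697 depth [ 0.6083 -0.2638  0.0379] [ 0.6113 -0.2645  0.0352]Traceback (most recent call last):
  File "<stdin>", line 8, in <module>
  File "<stdin>", line 5, in two
  File "h.py", line 22, in cen
    n,l,s,c=cv2.connectedComponentsWithStats(m);k=1+np.argmax(s[1:,4]);return c[k],s[k]
                                                    ~~~~~~~~~^^^^^^^^^
    return _wrapfunc(a, 'argmax', axis=axis, out=out, **kwds)
    return bound(*args, **kwds)
ValueError: attempt to get argmax of an empty sequence
```

```bash
cat > m.py <<'E'
from h import *
np.set_printoptions(precision=4,suppress=True)
I={n:np.load(f"pics/{n}0.npz") for n in("top","side")};P={n:I[n]["p"] for n in I};C={n:cloud(n,I[n]["d"]) for n in I}
def two(name,lo,hi,bt,bs):
    a,sa=cen(hsv(P["top"],lo,hi,bt));b,sb=cen(hsv(P["side"],lo,hi,bs))
    print(name,a/.64,sa[4],b/.64,sb[4],"tri",*tri(a,b),"depth",C["top"][int(a[1]+.5),int(a[0]+.5)],C["side"][int(b[1]+.5),int(b[0]+.5)])
two("redtop",(0,130,80),(8,255,255),(280,255,305,275),(335,225,355,245))
def ring(name,c,r,zlo,zhi):
    for n in C:
        X=C[n].reshape(-1,3);g=(np.hypot(*(X[:,:2]-c).T)<r)&(X[:,2]>zlo)&(X[:,2]<zhi);q=X[g]
        A=np.c_[2*q[:,:2],np.ones(len(q))]
        for k in range(4):
            s=np.linalg.lstsq(A,(q[:,:2]**2).sum(1),rcond=None)[0];R=np.sqrt(s[2]+s[0]**2+s[1]**2);e=np.hypot(*(q[:,:2]-s[:2]).T)-R
            k=abs(e)<max(.004,2*np.median(abs(e)));q=q[k];A=A[k]
        print(name,n,s[:2],R,len(q),np.median(q[:,2]),np.ptp(q[:,2]))
d0=plane("top",(481*.64,261*.64),.036)[:2];j0=plane("top",(312*.64,244*.64),.105)[:2];print(d0,j0)
ring("dish",d0,.095,.033,.045);ring("jar",j0,.04,.099,.112)
for n in C:
    X=C[n].reshape(-1,3);g=(np.hypot(*(X[:,:2]-d0).T)<.25)&(X[:,2]>.19)&(X[:,2]<.24);q=X[g]
    r=cv2.minAreaRect((q[:,:2]*1000).astype(np.float32));print("bar",n,len(q),cv2.boxPoints(r).round().tolist(),np.percentile(q[:,2],[2,50,98]))
for n in C:
    X=C[n].reshape(-1,3);g=(np.hypot(*(X[:,:2]-j0).T)<.14)&(X[:,2]>.125)&(X[:,2]<.24);q=X[g];m=q.mean(0);w=np.linalg.svd(q-m)[2][0]
    print("rod",n,len(q),m,w*np.sign(w[2]),np.degrees(np.arccos(abs(w[2]))),q[q[:,2].argmax()])
E
python3 m.py
python3 - <<'E'
import cv2
a=cv2.imread("pics/top0.png");b=cv2.imread("pics/side0.png")
cv2.imwrite("pics/c0.png",cv2.hconcat([cv2.resize(a[210:300,270:390],(400,300)),cv2.resize(b[210:330,320:420],(400,300),interpolation=2)][:2]))
E
```

```text
redtop [290.5382 267.7951] 18 [343.8616 232.5893] 14 tri [0.548  0.2057 0.2088] 0.0021117272892846213 depth [0.5478 0.2056 0.2114] [0.5495 0.2063 0.2078]
[ 0.5862 -0.1777] [0.6156 0.1787]
dish top [ 0.5898 -0.1751] 0.07816547663627071 112 0.035265874125125385 0.00820496448317698
dish side [ 0.5908 -0.1784] 0.07789211488416048 177 0.0363024807132174 0.007844284126076517
jar top [0.6185 0.1831] 0.031842324837464596 75 0.10285594608206594 0.009363399027931818
jar side [0.62   0.1808] 0.032427188539427415 68 0.10367320824887893 0.008463182612858944
bar top 909 [[532.0, -164.0], [536.0, -199.0], [758.0, -172.0], [754.0, -137.0]] [0.2004 0.2156 0.2273]
bar side 758 [[532.0, -166.0], [537.0, -204.0], [764.0, -176.0], [759.0, -139.0]] [0.1981 0.2166 0.2288]
rod top 95 [0.5603 0.1994 0.1858] [-0.4465  0.1652  0.8794] 28.432137404760436 [0.5473 0.1995 0.2132]
rod side 126 [0.5624 0.194  0.175 ] [-0.4154  0.1422  0.8984] 26.047444749343875 [0.548  0.1985 0.211 ]
```

View pics/c0.png

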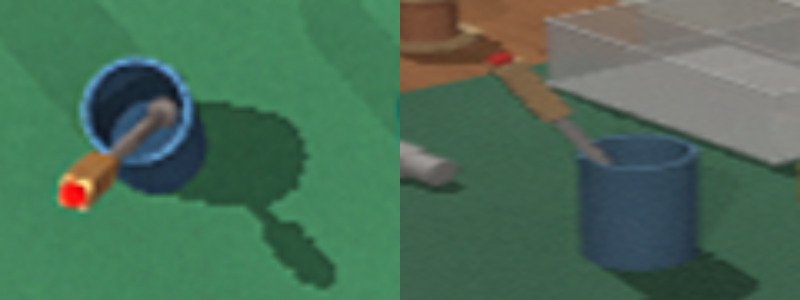

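```bash
cat >> h.py <<'E'
np.set_printoptions(precision=4,suppress=True)
DISH=np.array([.590,-.177]);LUG=np.array([.6096,-.265]);JAR=np.array([.6195,.182])
PHI=np.arctan2(.027,.224)   # lamp axis azimuth
def ori(t,phi):   # fingers point to azimuth phi, t deg off straight down, closing axis level
    t=np.radians(t);z=np.array([np.cos(phi)*np.sin(t),np.sin(phi)*np.sin(t),-np.cos(t)]);y=np.array([np.sin(phi),-np.cos(phi),0])
    return np.c_[np.cross(y,z),y,z]
U=np.array([.5480,.2057])-JAR;U/=np.linalg.norm(U);PJ=np.arctan2(-U[1],-U[0]);TJ=26.
FOOT=np.r_[JAR-.02*U,.015];OJ=ori(TJ,PJ);ROD=OJ[:,2]   # rod direction grip->foot
RL=.185            # foot to grasp point
def tcp_for_foot(f,O,L=RL): return np.asarray(f)-O[:,2]*(L-.019)
A0=np.arctan2(*(LUG-DISH)[::-1])
def circ(a,R=.050,z=.017):
    f=np.r_[DISH+R*np.array([np.cos(a),np.sin(a)]),z];O=ori(40+5*np.cos(a-PHI),PHI);return f,O
E
python3 - <<'E'
from h import *
I={n:np.load(f"pics/{n}0.npz") for n in("top","side")}
print("lean az",np.degrees(np.arctan2(U[1],U[0])),"foot",FOOT,"top end",FOOT-.212*ROD,"grip",FOOT-.185*ROD,"lug az",np.degrees(A0),np.linalg.norm(LUG-DISH))
b={"top":(450,230,520,295),"side":(445,355,525,410)}
for n in b:
  for c,lo,hi in(("blue",(100,120,30),(130,255,255)),("white",(0,0,150),(180,40,255))):
    k,l,s,ce=cv2.connectedComponentsWithStats(hsv(I[n]["p"],lo,hi,b[n]))
    for i in range(1,k):
        if s[i,4]>8: print(n,c,s[i,4],plane(n,ce[i],.016)[:2]-DISH)
def t(name,p,O):
    q=robot.ik(p,O);print(name,p,None if q is None else np.round(q,1))
t("stray",np.r_[.4337,-.0145,.003],ori(0,np.radians(-2)));t("stray20",np.r_[.4337,-.0145,.003],ori(15,np.radians(-2)))
for tt in(35,45):t("place",np.r_[DISH-.01*np.array([np.cos(PHI),np.sin(PHI)]),.032],ori(tt,PHI))
t("rodpre",tcp_for_foot(FOOT,OJ)-.09*ROD,OJ);t("rod",tcp_for_foot(FOOT,OJ),OJ);t("rodup",tcp_for_foot(FOOT,OJ)+[-.01,0,.13],OJ)
for a in np.arange(0,6.28,np.pi/3):
    f,O=circ(A0-a);t("c",tcp_for_foot(f,O),O)
f,O=circ(A0,z=.12);t("cup",tcp_for_foot(f,O),O)
E
```

```text
lean az 161.661265661808 foot [0.6385 0.1757 0.015 ] top end [0.5503 0.2049 0.2055] grip [0.5615 0.2012 0.1813] lug az -77.44361973305723 0.09015630870881974
top blue 17 [ 0.0396 -0.0044]
top blue 33 [-0.0131  0.0411]
top blue 31 [-0.0323 -0.0277]
top white 1261 [ 0.0006 -0.0063]
side blue 33 [-0.0071  0.043 ]
side blue 39 [ 0.0442 -0.0103]
side blue 22 [-0.0235 -0.0226]
side white 17 [0.0436 0.0348]
side white 164 [ 0.0016 -0.0049]
side white 30 [ 0.0506 -0.0349]
side white 19 [-0.0318  0.0265]
stray [ 0.4337 -0.0145  0.003 ] [ 24.3  14.8 -44.7   0.  -30.5  63.7]
stray20 [ 0.4337 -0.0145  0.003 ] None
place [ 0.5801 -0.1782  0.032 ] [-10.7  17.2 -29.3 -46.2 -13.9 149.9]
place [ 0.5801 -0.1782  0.032 ] [ -29.1   19.2  -27.6  -80.9  -24.9 -162.9]
rodpre [0.532  0.211  0.2451] [ 55.2   0.5 -39.7  34.7 -47.6  -6.9]
rod [0.5694 0.1986 0.1642] [ 47.4   7.4 -46.2  45.8 -33.9 -13.9]
rodup [0.5594 0.1986 0.2942] [ 52.2   0.1 -32.6  31.4 -52.5   1.1]
c [ 0.4938 -0.2387  0.1432] [-25.7   2.7 -30.4 -46.  -29.1 158. ]
c [ 0.4564 -0.2225  0.1514] [-18.6  -2.5 -35.8 -33.2 -27.5 141.3]
c [ 0.4467 -0.1735  0.1522] [ -5.1  -7.9 -44.9 -21.2 -19.4 119.9]
c [ 0.4743 -0.1408  0.1451] [  3.4  -7.  -50.4 -17.   -7.5 109.5]
c [ 0.5122 -0.157   0.1363] [-14.3   0.2 -35.7 -51.1 -18.9 155.1]
c [ 0.5221 -0.2059  0.1353] [-24.8   4.1 -30.5 -56.1 -26.4 166.9]
cup [ 0.4938 -0.2387  0.2462] [-20.4  -6.4 -28.  -31.  -35.2 137.6]
```

```bash
python3 - <<'E'
from h import *
for ph in range(-90,100,15):
  for t0 in(40,45):
    qs=[]
    for a in np.arange(0,6.28,np.pi/6):
        f,_=circ(A0-a);d=np.cos(a*0)
        p=np.radians(ph)+PHI;O=ori(t0+5*np.cos(A0-a-p),p);q=robot.ik(tcp_for_foot(f,O),O);qs.append(q)
    if any(q is None for q in qs):print(ph,t0,"None",sum(q is None for q in qs));continue
    qs=np.array(qs);print(ph,t0,"J5",qs[:,4].min(),qs[:,4].max(),"maxstep",np.abs(np.diff(qs,axis=0,append=qs[:1])).max(0),"q0",qs[0])
E
```

```text
-90 40 J5 -59.86760116674615 -57.64321739757412 maxstep [2.2264 2.1947 3.6051 4.0242 0.5655 2.9668] q0 [ 27.769   22.3274 -42.0419  51.0744 -58.0789 -61.5677]
-90 45 J5 -61.9531003761164 -60.017768595718714 maxstep [2.3935 2.1616 3.5556 4.0242 0.4828 3.0194] q0 [ 30.0337  25.3956 -43.249   53.8313 -60.7066 -67.4249]
-75 40 None 2
-75 45 None 4
-60 40 None 12
-60 45 None 12
-45 40 None 12
-45 45 None 11
-30 40 None 12
-30 45 None 12
-15 40 None 12
-15 45 None 10
0 40 J5 -29.059802150215667 -7.496558616279689 maxstep [ 9.688   3.6364  8.71   20.2513  6.8177 25.6458] q0 [-25.6749   2.7471 -30.3975 -45.9953 -29.0598 158.0359]
0 45 None 3
15 40 None 6
15 45 None 5
30 40 None 5
30 45 J5 -62.236239287283254 -58.974961167179465 maxstep [0.4942 2.5341 2.8464 3.4395 0.8458 2.9222] q0 [ -42.4526   18.7614  -10.4716  -49.2326  -62.12   -165.9648]
45 40 J5 -70.56077825867781 -67.54398835526435 maxstep [0.0565 2.197  3.0617 2.9748 0.8234 1.8999] q0 [ -36.7131   22.976    -1.0303  -39.5716  -70.1753 -166.1091]
45 45 J5 -73.5893907014945 -70.91666772224869 maxstep [0.2947 2.1543 3.0458 2.8798 0.7433
[... 359 characters left out ...]
5   10.552   -39.5171  -83.479  -154.8091]
75 40 J5 -91.04138007399273 -87.62398330691404 maxstep [0.7953 1.7802 3.3219 2.2853 1.0354 1.6983] q0 [ -31.8485   34.6908   17.7016  -31.9644  -89.0856 -151.1243]
75 45 J5 -94.80398961667012 -91.62290771373314 maxstep [0.8724 1.7077 3.4179 2.2047 0.938  1.8399] q0 [ -34.8495   37.9007   20.9001  -35.3705  -93.1725 -148.8122]
90 40 J5 -100.21651738940066 -96.39067103944559 maxstep [1.0247 1.584  3.309  2.1659 1.1561 1.7804] q0 [ -28.3136   40.0012   26.41    -28.2301  -97.4131 -143.2342]
90 45 J5 -104.7131599065281 -101.12456518112393 maxstep [1.0437 1.5423 3.4704 2.1305 1.0917 1.9197] q0 [ -30.7687   43.6898   30.8897  -31.4161 -102.3187 -142.2196]
```

```bash
cat >> h.py <<'E'
PS=PHI+np.radians(60)
FLIP=np.diag([-1.,-1.,1.])
def circ(a,R=.050,z=.017):
    f=np.r_[DISH+R*np.array([np.cos(a),np.sin(a)]),z];O=ori(40+5*np.cos(a-PS),PS)@FLIP;return f,O
OP=ori(40,PS)@FLIP;PP=np.r_[DISH+[-.01,0],.033];PRE=PP-.12*OP[:,2];HI=np.array([.50,-.29,.27])
E
cat > s1.py <<'E'
from h import *
import sys
S=np.array([.4337,-.0135,.010]);OS=ori(20,PS)@FLIP
G=S+.005*OS[:,2]; G[2]=max(G[2],.005)
pts=[(G-.09*OS[:,2],OS),(G,OS),(G+[0,0,.26],OS),(HI,OP),(PRE,OP),(PP,OP)]
if len(sys.argv)<2:
    for p,O in pts:print(p,robot.ik(p,O))
    for a in np.arange(0,6.28,np.pi/3):
        f,O=circ(A0-a);print(robot.ik(tcp_for_foot(f,O),O))
    for zz in(.12,.2):f,O=circ(A0,z=zz);print(robot.ik(tcp_for_foot(f,O),O))
else:
    robot.goto(*pts[0]);robot.move_gripper(.6);robot.servo_line(G,OS,.1);print(robot.read_position(),robot.read_force())
    robot.move_gripper(0);print("w",robot.read_grip_width(),robot.read_finger_force())
    robot.servo_line(*pts[2],.25);print("w",robot.read_grip_width(),robot.read_t())
    for n in("side","top"):
        p,d=robot.grab_frame(n);np.savez(f"pics/{n}1.npz",p=p,d=d)
E
python3 s1.py
```

```text
[ 0.4223 -0.0402  0.0899] [  2.1522   5.094  -33.3081 -25.5933 -45.7194  -8.192 ]
[ 0.4344 -0.0119  0.0053] [  4.8003  14.5541 -35.4188 -32.1015 -34.6557  -2.1321]
[ 0.4344 -0.0119  0.2653] [  7.7953  -6.7911 -21.2858 -18.7209 -66.0865 -24.694 ]
[ 0.5  -0.29  0.27] [-38.4572  19.7986   8.7929 -38.3196 -91.1788  18.7588]
[ 0.5497 -0.2479  0.1249] [-33.2219  27.5486   1.2162 -40.6695 -76.1828  24.6799]
[ 0.58  -0.177  0.033] [-27.1021  32.3185  -4.1671 -44.9482 -65.1856  27.9132]
[-34.755   29.0194   8.4939 -35.7101 -80.0324  21.3531]
[-35.6811  25.2857   2.3788 -35.298  -78.4047  23.3867]
[-36.1215  24.1943  -1.5473 -39.3069 -78.097   26.2358]
[-35.4266  26.9384   0.1961 -43.8058 -78.9855  27.2627]
[-34.4798  30.4933   6.2255 -44.2408 -80.3892  24.9711]
[-34.2395  31.504   10.5955 -40.1619 -81.1138  21.9098]
[-34.6584  24.3386  14.6912 -35.1128 -88.8531  14.9498]
[-34.6944  21.8972  21.2061 -35.3365 -96.1951   9.8119]
```

```bash
sed -i 's/    robot.goto(\*pts\[0\]);/    robot.goto(*pts[2]);robot.goto(*pts[0]);/' s1.py; python3 s1.py go; python3 - <<'E'
import numpy as np,cv2
a=np.load("pics/side1.npz")["p"];b=np.load("pics/top1.npz")["p"]
cv2.imwrite("pics/v1.png",cv2.hconcat([cv2.resize(a[100:300,120:320,::-1],(400,400)),cv2.resize(b[100:300,180:380,::-1],(400,400))]))
E
```

```text
[ 0.4347 -0.012   0.0057] [ 0.7406 -0.3199 -0.1373]
w 0.2630789967595699 30.000506937503815
w 0.2653575495012487 7.0167
```

View pics/v1.png

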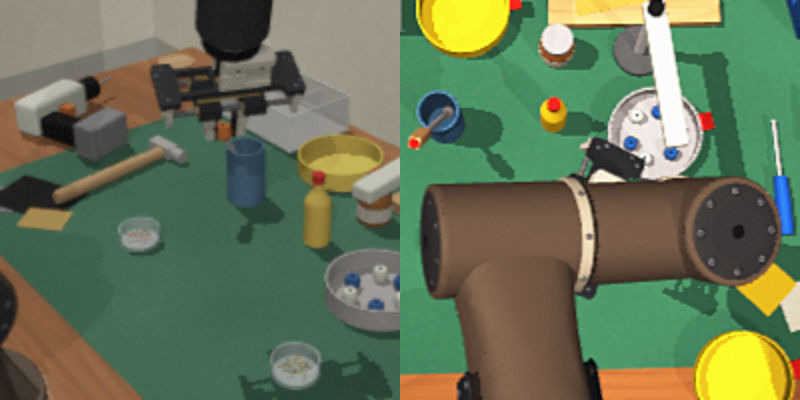

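The side crop shows the orange bead held between the fingertips at (223,130), and the top crop shows it is gone from the mat. Now I place it.

```bash
cat > s2.py <<'E'
from h import *
robot.goto(HI,OP);robot.servo_line(PRE,OP,.25);robot.servo_line(PP,OP,.12);print(robot.read_position(),robot.read_force(),robot.read_grip_width())
robot.dwell(.2);robot.move_gripper(.36);robot.dwell(.2)
robot.servo_line(PRE,OP,.2);robot.servo_line(HI,OP,.3)
p=tcp_for_foot(FOOT,OJ)-.09*ROD
robot.goto([.46,.0,.33],ori(15,PJ));robot.goto(p,OJ)
print(robot.read_t(),robot.read_position())
for n in("side","top"):
    i,d=robot.grab_frame(n);np.savez(f"pics/{n}2.npz",p=i,d=d)
E
python3 s2.py; python3 - <<'E'
import numpy as np,cv2
a=np.load("pics/side2.npz")["p"];b=np.load("pics/top2.npz")["p"]
cv2.imwrite("pics/v2.png",cv2.hconcat([cv2.resize(a[110:290,180:360,::-1],(400,400)),cv2.resize(b[130:230,260:360,::-1],(400,400))]))
E
```

```text
[ 0.5803 -0.1776  0.0336] [-0.306   0.9129  0.3333] 0.25931287698124356
14.8833 [0.5323 0.2101 0.245 ]
```

View pics/v2.png

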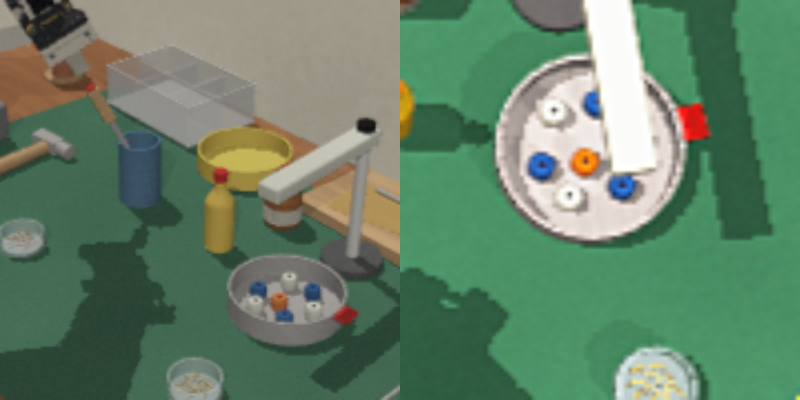

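The stray stands near the dish's centre (top crop (585,160)) and the gripper waits above the rod's top (side crop (90,88)). Next I grasp and lift the rod.

```bash
cat > s3.py <<'E'
from h import *
T=tcp_for_foot(FOOT,OJ)
robot.move_gripper(.6);robot.servo_line(T,OJ,.15);print(robot.read_position()-T,robot.read_force())
robot.move_gripper(0);print("w",robot.read_grip_width()*88,robot.read_force())
robot.servo_line(T+[-.006,.002,.05],OJ,.1);print(robot.read_force())
robot.servo_line(T+[-.012,.004,.15],OJ,.2);print(robot.read_force(),robot.read_grip_width()*88,robot.read_t())
for n in("side","top"):
    i,d=robot.grab_frame(n);np.savez(f"pics/{n}3.npz",p=i,d=d)
E
python3 s3.py; python3 - <<'E'
from h import *
a=np.load("pics/side3.npz")["p"];b=np.load("pics/top3.npz")["p"]
cv2.imwrite("pics/v3.png",cv2.hconcat([cv2.resize(a[90:230,180:320,::-1],(400,400)),cv2.resize(b[100:240,150:290,::-1],(400,400))]))
# expected foot pixel
F=FOOT+[-.012,.004,.15]
for n in("side","top"):
    i=robot.camera_info(n);c=i["view"][:3]@np.r_[F,1];f=192/np.tan(np.radians(i["vfov"]/2));print(n,f*c[:2]/c[2]+[i["cx"],i["cy"]])
E
```

```text
[0.0002 0.0001 0.0004] [-0.2454 -0.0988 -0.044 ]
w 18.189726411735027 [-0.0758  1.085  -0.4707]
[-0.5208 -0.5403 -2.0728]
[-0.1571  0.0257 -0.7715] 17.508304410509073 18.3083
side [243.4271 156.9617]
top [196.8835 148.3683]
```

View pics/v3.png

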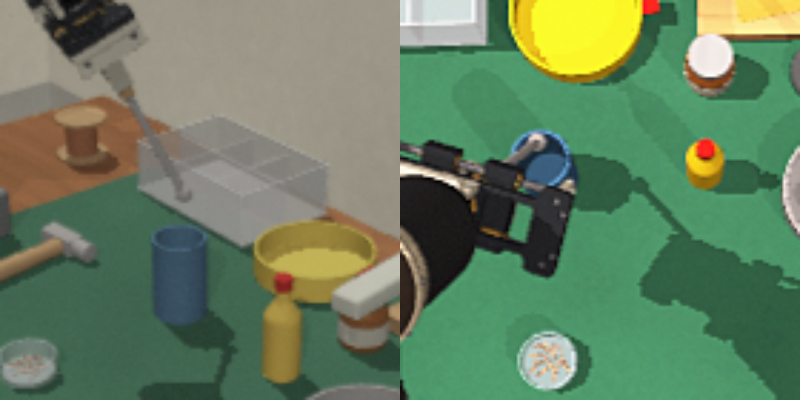

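Side crop shows the foot at (184,194) and top crop at (537,143), about 1 px from where I predicted, so the grasp is true. I check the path poses first.

```bash
cat > s4.py <<'E'
from h import *
import sys
print("foot tri",*tri((198,150),(244.4,157.9)),"exp",FOOT+[-.012,.004,.15])
OA=ori(30,np.radians(20))
T=tcp_for_foot(FOOT,OJ)
W=[(T+[-.03,0,.22],OJ),(tcp_for_foot([.50,-.02,.29],OA),OA)]
f,O=circ(A0,z=.29);f[:2]+=[-.015,-.045];W.append((tcp_for_foot(f,O),O))
f,O=circ(A0,z=.085);W.append((tcp_for_foot(f,O),O))
f2,O=circ(A0,z=.030);W.append((tcp_for_foot(f2,O),O))
if len(sys.argv)<2:
    for p,O in W:print(p,robot.ik(p,O))
else:
    robot.servo_line(*W[0],.25)
    robot.goto(*W[1]);robot.goto(*W[2]);print(robot.read_t(),robot.read_force())
    robot.servo_line(*W[3],.2);robot.servo_line(*W[4],.08);print(robot.read_t(),robot.read_force())
    for n in("side","top"):
        i,d=robot.grab_frame(n);np.savez(f"pics/{n}4.npz",p=i,d=d)
    a=np.load("pics/side4.npz")["p"];b=np.load("pics/top4.npz")["p"]
    cv2.imwrite("pics/v4.png",cv2.hconcat([cv2.resize(a[190:290,250:350,::-1],(400,400)),cv2.resize(b[110:230,240:360,::-1],(400,400))]))
    for n in("side","top"):
        i=robot.camera_info(n);c=i["view"][:3]@np.r_[f2,1];g=192/np.tan(np.radians(i["vfov"]/2));print(n,g*c[:2]/c[2]+[i["cx"],i["cy"]])
E
python3 s4.py
```

```text
foot tri [0.6238 0.1751 0.1636] 0.005136906463423701 exp [0.6265 0.1797 0.165 ]
[0.5394 0.1986 0.3842] [ 55.0952  -3.984  -23.9919  27.6568 -64.8514   5.7575]
[ 0.422  -0.0484  0.4338] [ 119.6352  -67.8841  -36.534    35.3064 -121.4688    9.1985]
[ 0.5476 -0.3604  0.4244] [ -38.5775   22.9948   34.1708  -36.5189 -108.0786    5.9077]
[ 0.5626 -0.3154  0.2194] [-34.6744  25.7419  12.3156 -35.2124 -85.7724  17.1411]
[ 0.5626 -0.3154  0.1644] [-34.7347  28.3384   9.1444 -35.5855 -81.1032  20.5508]
```

```bash
python3 - <<'E'
from h import *
T=tcp_for_foot(FOOT,OJ)
p=T+[-.03,0,.24]
f,O=circ(A0,z=.29);f[:2]+=[-.015,-.045];q2=np.array(robot.ik(tcp_for_foot(f,O),O))
robot.servo_line(p,OJ,.25);q0=np.array(robot.read_qpos());print(q0,q2)
def foot(): return robot.read_position()+.166*robot.read_tcp_rot()[:,2]
for s in(.3,.55):
    robot.movej(q0+s*(q2-q0));print(s,robot.read_position(),"foot",foot(),robot.read_t())
E
```

```text
[ 55.2102  -4.2571 -21.6445  27.0967 -67.2422   6.9811] [ -38.5775   22.9948   34.1708  -36.5189 -108.0786    5.9077]
0.3 [0.5686 0.0182 0.3784] foot [0.583 0.    0.214] 19.6917
0.55 [ 0.5732 -0.1025  0.3749] foot [ 0.5677 -0.0801  0.2106] 20.2667
```

```bash
sed -i 's/^    robot.servo_line(\*W\[0\],.25)$/    p=robot.read_position();robot.servo_line([p[0],p[1],.465],None,.2)/; s/^    robot.goto(\*W\[1\]);robot.goto(\*W\[2\])/    robot.servo_line(*W[2],.25)/' s4.py; python3 s4.py go
```

```text
foot tri [0.6238 0.1751 0.1636] 0.005136906463423701 exp [0.6265 0.1797 0.165 ]
22.0667 [ 0.5288  0.0717 -0.5409]
24.1 [-2.429  -3.0621  5.8599]
side [322.496  247.5247]
top [321.511  162.8618]
```

View pics/v4.png

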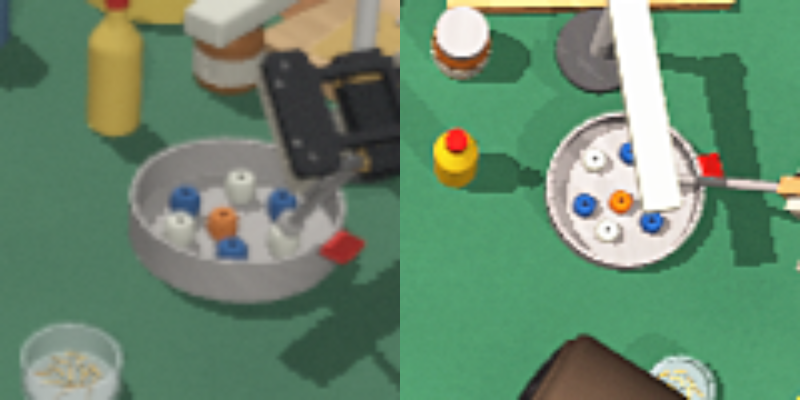

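The side crop shows the foot, at (291,225), resting on the white bead at (283,240), and the force reads 6 N. I lift off and measure that bead.

```bash
python3 - <<'E'
from h import *
p=robot.read_position();robot.servo_line(p+[0,0,.025],None,.15)
a=np.load("pics/side4.npz")["p"]
for nm,c in(("white",(283,240)),("blueR",(283,205)),("blueF",(232,248)),("orange",(222,222))):
    q=plane("side",(250+c[0]/4,190+c[1]/4),.014)[:2]-DISH;print(nm,q,np.hypot(*q),np.degrees(np.arctan2(q[1],q[0])))
print(robot.read_force(),np.degrees(A0))
E
```

```text
white [ 0.0145 -0.04  ] 0.04253388233386441 -70.11873657657864
blueR [ 0.0464 -0.0097] 0.047366364500134456 -11.781298907656915
blueF [-0.0217 -0.023 ] 0.031585446369840696 -133.3873587558477
orange [-0.0049  0.0044] 0.006549207057572035 138.03290958792113
[-0.1968 -0.5572 -1.6556] -77.44361973305723
```

```bash
cat >> h.py <<'E'
AS=np.radians(-93)
def circ(a,R=.052,z=.017):
    f=np.r_[DISH+R*np.array([np.cos(a),np.sin(a)]),z];O=ori(36+9*np.cos(a-PS),PS)@FLIP;return f,O
E
cat > s5.py <<'E'
from h import *
for z,v in((.06,.15),(.030,.08),(.017,.05)):
    f,O=circ(AS,.055,z);robot.servo_line(tcp_for_foot(f,O),O,v);F=robot.read_force();print(z,F)
    if F[2]>4: raise SystemExit("contact")
M=[];t0=robot.read_t()
for k in range(1,49):
    R=.055 if k in(1,48) else .052
    f,O=circ(AS-np.radians(15*k),R);robot.servo_line(tcp_for_foot(f,O),O,.09);F=robot.read_force();M.append(np.linalg.norm(F))
    if M[-1]>18: print("force",k,F);break
print(np.round(M,1),t0,robot.read_t(),robot.read_grip_width()*88)
for n in("side","top"):
    i,d=robot.grab_frame(n);np.savez(f"pics/{n}5.npz",p=i,d=d)
a=np.load("pics/side5.npz")["p"];b=np.load("pics/top5.npz")["p"]
cv2.imwrite("pics/v5.png",cv2.hconcat([cv2.resize(a[190:290,250:350,::-1],(400,400)),cv2.resize(b[110:230,240:360,::-1],(400,400))]))
E
python3 s5.py
```

```text
0.06 [-0.3106 -0.5451 -0.9825]
0.03 [ 0.7184 -0.1194 -0.941 ]
0.017 [-0.1742 -0.9137 -0.8521]
force 11 [-11.1621 -11.7245  18.0643]
[ 1.3  1.6  0.5  1.   4.5  7.7  8.   0.8  1.3  2.9 24.3] 25.75 28.7917 18.912745790177425
```

View pics/v5.png

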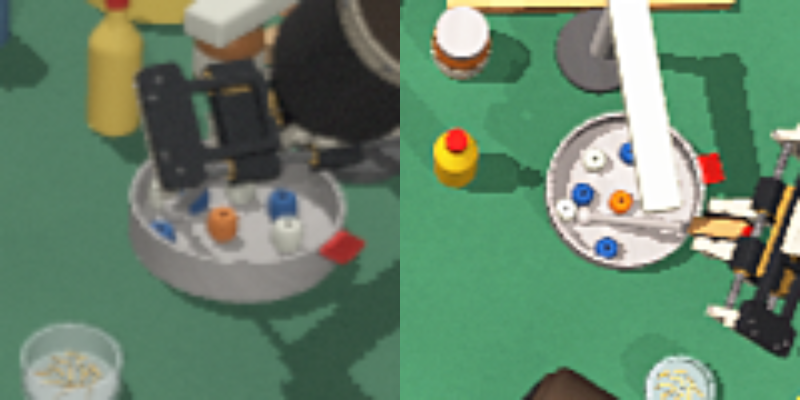

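The top crop shows the rod from its grip (745,230) to the foot at (583,213), with a white bead squeezed against the wall at (567,210). I check whether the rod has turned in the grip.

```bash
cat >> h.py <<'E'
def proj(n,X):
    i=robot.camera_info(n);c=i["view"][:3]@np.r_[X,1];f=192/np.tan(np.radians(i["vfov"]/2));return f*c[:2]/c[2]+[i["cx"],i["cy"]]
def footnow(L=RL): return robot.read_position()+(L-.019)*robot.read_tcp_rot()[:,2]
E
python3 - <<'E'
from h import *
p=robot.read_position();Z=robot.read_tcp_rot()[:,2];f=footnow()
print("tcp",p,"foot",f,"rel",f[:2]-DISH,"tilt",np.degrees(np.arccos(-Z[2])))
for n,o,k in(("top",(240,110),400/120),):
    for s in(0,.05,.1,.15,.212): print(s,"crop",(proj(n,f-Z*s)-o)*k+[400,0])
C=cloud("top",np.load("pics/top5.npz")["d"])
for c in((583,213),(610,217),(640,222),(670,227),(720,228),(745,230)):
    u,v=int((c[0]-400)/k+o[0]+.5),int(c[1]/k+o[1]+.5);print(c,C[v-1:v+2,u,:][np.argmax(C[v-1:v+2,u,2])])
E
```

```text
tcp [ 0.5328 -0.2333  0.1401] foot [ 0.5773 -0.1288  0.0191] rel [-0.0127  0.0482] tilt 43.16464920400975
0 crop [576.5996 202.868 ]
0.05 crop [612.2975 208.6795]
0.1 crop [650.0238 214.8211]
0.15 crop [689.9567 221.322 ]
0.212 crop [742.8391 229.931 ]
(583, 213) [ 0.5685 -0.1346  0.0257]
(610, 217) [ 0.5566 -0.1582  0.0511]
(640, 222) [ 0.5434 -0.1826  0.0857]
(670, 227) [ 0.5385 -0.2074  0.111 ]
(720, 228) [ 0.5285 -0.2437  0.1644]
(745, 230) [ 0.5223 -0.2642  0.1806]
```

```bash
cat >> h.py <<'E'
def rodfit():   # shaft points from the top camera's depth, near the nominal rod; foot offset from nominal
    Z=robot.read_tcp_rot()[:,2];f=footnow();_,d=robot.grab_frame("top");X=cloud("top",d).reshape(-1,3)
    r=X-f;s=-(r@Z);e=r+s[:,None]*Z;g=(s>.03)&(s<.14)&(np.linalg.norm(e,axis=1)<.025)&(X[:,2]>.045)
    s,e=s[g],e[g];off=e
    c=np.polyfit(s,off,1);res=np.linalg.norm(off-np.polyval(c[0],0)*0-(np.outer(s,c[0])+c[1]),axis=1)
    k=res<np.percentile(res,75);c=np.polyfit(s[k],off[k],1);return c[1],c[0]*.185+c[1],g.sum()   # at foot, at grip
E
python3 - <<'E'
from h import *
print("jam",*rodfit())
f,O=circ(np.radians(-258),.040);robot.servo_line(tcp_for_foot(f,O),O,.05);print(robot.read_force());print("free",*rodfit(),robot.read_t())
E
```

```text
jam [-0.0109 -0.0018 -0.0056] [-0.003   0.0036  0.002 ] 68
[-2.1816 -3.3224  8.136 ]
free [-0.0056 -0.0018 -0.0036] [-0.004   0.0027  0.0009] 65 29.3833
```

```bash
cat > s6.py <<'E'
from h import *
for z in(.019,.021):
    f,O=circ(np.radians(-258),.040,z);robot.servo_line(tcp_for_foot(f,O),O,.05);F=robot.read_force();print(z,F)
    if F[2]<2: break
print(*rodfit())
M=[];k0=-258
for k in range(1,38):
    a=k0-15*k
    f,O=circ(np.radians(a),.041,z);robot.servo_line(tcp_for_foot(f,O),O,.08);F=robot.read_force();M.append(np.linalg.norm(F))
    if M[-1]>14: print("force",a,F);break
print(np.round(M,1),robot.read_t(),a);print(*rodfit())
E
python3 s6.py
```

```text
0.019 [-0.5183 -0.1125 -1.253 ]
[-0.0057 -0.0018 -0.0037] [-0.0036  0.0031  0.0013] 61
[0.6 1.2 0.5 0.8 2.2 1.1 0.8 2.  1.1 2.  1.7 1.9 3.  3.8 1.7 0.3 0.8 1.4
 1.2 3.3 1.4 1.1 1.  1.4 1.2 0.9 0.7 0.8 1.6 1.3 1.4 1.2 1.2 1.  1.6 2.3
 1.4] 39.475 -813
[-0.0026  0.0074  0.003 ] [-0.0034  0.0031  0.0008] 60
```

```bash
cat > s7.py <<'E'
from h import *
a=np.radians(-813)
for R in(.046,.050,.054):
    f,O=circ(a,R,.019);robot.servo_line(tcp_for_foot(f,O),O,.06);F=robot.read_force();print(R,F)
    if np.linalg.norm(F)>5: break
f[2]=.09;robot.servo_line(tcp_for_foot(f,O),O,.12)
f[2]=.29;f[:2]+=[-.01,-.03];robot.servo_line(tcp_for_foot(f,O),O,.3)
robot.servo_line([.573,-.1025,.465],ori(20,np.radians(40))@FLIP if 0 else None,.3)
print(robot.read_t(),robot.read_force(),footnow())
b,_=robot.grab_frame("top");a,_=robot.grab_frame("side")
cv2.imwrite("pics/v7.png",cv2.hconcat([cv2.resize(a[190:290,250:350,::-1],(400,400)),cv2.resize(b[110:230,240:360,::-1],(400,400))]))
T=tcp_for_foot(FOOT,OJ)
for p in(T+[-.03,0,.24],T+[-.012,.004,.15]):print(robot.ik(p,OJ),robot.read_qpos())
E
python3 s7.py
```

```text
0.046 [-0.4155  0.6241 -1.3277]
0.05 [-0.4091  0.1996 -1.3461]
0.054 [ 0.3662  0.46   -1.3237]
42.7667 [-0.3203 -0.5217 -1.602 ] [ 0.6026 -0.0317  0.3171]
[ 55.2071  -4.2547 -21.6003  27.1189 -67.2642   6.9944] [-10.1379   6.8353  17.8077 -26.8361 -93.8775 -16.6007]
[ 52.9153  -0.5644 -30.3652  30.3164 -55.3238   2.2848] [-10.1379   6.8353  17.8077 -26.8361 -93.8775 -16.6007]
```

View pics/v7.png

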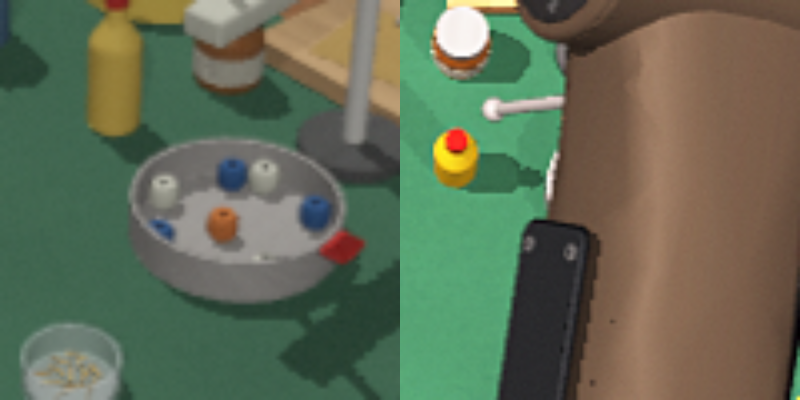

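All seven beads are in the dish, in the side crop at (164,190), (232,173), (264,173), (316,211), (222,222), (161,230) and (265,258), and the ring of beads has been rearranged. Now the rod goes back to the jar.

```bash
cat > s8.py <<'E'
from h import *
T=tcp_for_foot(FOOT,OJ)
robot.goto(T+[-.03,0,.24],OJ);robot.servo_line(T+[-.012,.004,.16],OJ,.25)
print(robot.read_t(),*rodfit(),robot.read_force(),footnow())
i,d=robot.grab_frame("side");np.savez("pics/side8.npz",p=i,d=d);i,d=robot.grab_frame("top");np.savez("pics/top8.npz",p=i,d=d)
# foot tip: lowest shaft points in the side cloud near the nominal foot
X=cloud("side",np.load("pics/side8.npz")["d"]).reshape(-1,3);f=footnow();g=np.linalg.norm(X-f,axis=1)<.03;print("side ball",g.sum(),X[g].mean(0)-f)
r=X-f;Z=robot.read_tcp_rot()[:,2];s=-(r@Z);e=r+s[:,None]*Z;g=(s>.015)&(s<.13)&(np.linalg.norm(e,axis=1)<.03)
c=np.polyfit(s[g],e[g],1);print("side fit foot",c[1],"grip",c[0]*.185+c[1],g.sum())
E
python3 s8.py
```

```text
44.6833 [-0.0026 -0.0018 -0.0009] [ 0.0011 -0.0034  0.001 ] 30 [ 0.1384 -0.3202 -0.2349] [0.6277 0.1793 0.1771]
side ball 38 [-0.0086 -0.0037  0.0078]
side fit foot [-0.0042 -0.0039 -0.0014] grip [-0.002  -0.005  -0.0002] 91
```

```bash
cat > s9.py <<'E'
from h import *
T=tcp_for_foot(FOOT,OJ);S=np.r_[.003*U,.002]
for p,v in((T+[-.009,.003,.08],.12),(T+[-.006,.002,.04],.1),(T+S,.06)):
    robot.servo_line(p,OJ,v);F=robot.read_force();print(F)
    if np.linalg.norm(F)>12: raise SystemExit("force")
robot.move_gripper(.5);robot.dwell(.2);print(robot.read_force())
robot.servo_line(T-.10*ROD,OJ,.2);robot.servo_line(T-.10*ROD+[-.05,.02,.1],OJ,.25);robot.dwell(.3)
print(robot.read_t(),robot.read_force())
a,_=robot.grab_frame("side");b,_=robot.grab_frame("top")
cv2.imwrite("pics/v9.png",cv2.hconcat([cv2.resize(a[110:290,180:360,::-1],(400,400)),cv2.resize(b[110:230,180:360,::-1],(400,267))[:, :400].repeat(1,0) if 0 else cv2.resize(b[90:260,180:350,::-1],(400,400))]))
E
python3 s9.py
```

```text
[ 0.922  -0.6137 -0.1433]
[-0.2878  0.0708 -0.1804]
[ 7.0004 -1.1192 -0.9547]
[ 0.3486  0.1048 -0.3144]
49.4 [-0.0494  0.3167  0.2708]
```

View pics/v9.png

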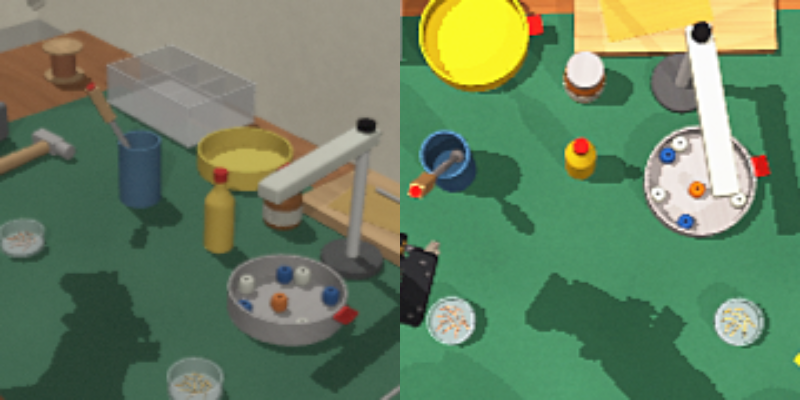

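The rod leans in the jar (side crop (110,115)), all seven beads are in the dish (side crop (287,292)), and the other things stand where they were.

```bash
python3 -c "
from rig import robot
print(robot.job_done())"
```

```text
the job is handed in; nothing more can be done
None
```

I handed the job in at about 49 s with the stray in the dish, all seven beads there and the rod back in the jar foot down; I stirred two clockwise rounds from and to about 15° beside the lug, the first 165° at 52 mm until a bead jammed (24 N) and the rest at about 41 mm, which left the orange bead at the centre almost unmoved.

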